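Roll the large post-cap ball up its gutter to the stop

ROBOT

A 6-joint arm with a two-finger parallel gripper is mounted at the origin on the work surface. World frame = base frame: x ahead of the robot, y to its left, z up, the work surface at z = 0. Lengths are in mm, angles in degrees, forces in N, time in s.
With the tool pointing down it reaches from about 300 to 850 mm from the base axis. Payload 4.2 kg.
Tool frame: the origin (TCP) lies at the very end of the fingers, on their centre line; the grasp point (between the pads) lies 19 mm behind it (env.grasp_offset is the distance from the TCP to the grasp point, in mm); z points along the fingers, y is the line along which they close (so a half turn about z gives the same grasp; the last joint's range is limited). The gripper opens to 91 mm and grips with 3 to 60 N. Pads are 32 mm wide; open, the fingers measure 118 mm over their backs; the gripper's body (76 mm by 178 mm) begins 60 mm behind the grasp point.
Start: joints at [-70.588, 18.312, 89.639, -0, 72.044, -1.146], TCP at [201.916, -538.399, 213.976] pointing down, gripper open.
Joint ranges: [-177.97, 177.97], [-48.28, 115.42], [12.27, 149.76], [-77.06, 257.06], [2.81, 150.46], [-146.56, 146.56]. Speed limits (degrees/s): [147.25, 147.25, 180, 180, 180, 180].

INTERFACE

Orientations are given as [roll, pitch, yaw] about the fixed x, y, z axes, in that order (R = Rz(yaw) Ry(pitch) Rx(roll)).
In Python, from workcell import env gives the robot as it stands. The module is installed in compiled form; this text tells all that it offers.
- The arm moves only by the tool send_rows, never from a script. Its argument "motion" is a list of rows, each an object of numbers: "tx", "ty", "tz": the shift along the tool's x, y, z in units of 500 mm (1.0 is 500 mm); "rx", "ry", "rz": the turn, a rotation vector about the tool's x, y, z in units of 30 degrees (1.0 is 30 degrees); "gripper": the closure, from -1 (fully open) to 1 (shut). In form: [{"tx": .., "ty": .., "tz": .., "rx": .., "ry": .., "rz": .., "gripper": ..}, ...]. A call has 1 to 12 rows; each row shifts and turns the commanded pose from where the row before left it, along the tool's axes as they then stand; what a row does not reach is not made up. A row lasts 1/8 s, in which the tool goes at most 62.5 mm and 10.7 degrees, less where a joint would pass 70% of its speed; a pose out of reach is approached as far as the arm can. A call with a number of a shift or a turn outside -1 to 1 is refused whole. A call with a gripper value outside its range is refused whole. The fingers move at their own pace and stop on an object; "grip_force" is the grip in N (left out, the last holds). Time passes only in rows, so rows that do not move let the fingers close. It gives the time, the measured TCP pose, the force, the opening and the grip force at its end, in the units of the state.
- env.state(): the state, without advancing time (a new reading comes with each control period).
- env.grab_frame(name): name is "scene" or "side" or "wrist"; returns a dict with "frame" (480x640x3 uint8, red, green, blue), "vertical_fov" (degrees; the focal length in pixels is half the picture's height over the tangent of half this angle, whatever the lens; pixels are square), "cx", "cy" (the principal point, pixels), "rvec" (rotation vector, rad) and "tvec" (3), from world to camera coordinates, as OpenCV has them; the wrist camera has in their place "T_tool_cam" (4x4, takes a point from camera to tool coordinates, whose origin is the TCP and whose axes are the flange's). Camera axes: x right, y down, z forward; pixel columns grow to the right and rows downward; lengths in mm; the calibration is good to about 2 mm. A picture is of the moment at which its call begins: read the wrist's pose just before it. There is no depth.
- env.job_done(): hands the job in; it is judged then, once.
The state is a dict: "time_s": time; "qpos": joint angles; "qvel": joint speeds; "effort": joint torques, N m; "ee_pos": TCP position; "ee_rot": TCP orientation; "force": force on the tool from outside, world axes, zero at the start; "torque": the same for the moment, N m; "gripper_width": finger opening in mm; "gripper_force": force on a finger pad.
Only numpy, scipy, OpenCV 4.12 (cv2) and the standard library are available. Lean on these libraries where they do the work, as an engineer would, in place of code of your own. Each camera call takes 0.05 s, during which the arm holds its last target. There are 200 camera calls.

TASK

Two turned wooden balls lie at the low ends of the twin sloped gutters. With the fingertips, push the larger ball up its own gutter and over the catch bar near the top, so that it stays parked between that bar and the end stop and does not roll back. Do not pick it up: it stays in its gutter all the way; leave the smaller ball and everything else on the bench where they are.

Things in the scene. Friction and masses are not known exactly. Their poses are not given: they have to be found in the camera images.
- gutter: Fixed wooden stand with two straight parallel V gutters of grey sheet metal, 320 mm long, 236 mm wide. Tilted frame: x uphill along them (slope 0.12 rad), y across, z square to both. Origin between the gutters at mid-length, 65 mm above the bench. V bottom lines at y = +60 and -60 mm, z = 0; flanks rise 30 degrees each side, to z = 31 mm, 54 mm from the bottom line. Open low end at x = -160 mm.
- rest_bars (a point): Point midway between the gutters, at gutter x = -125 mm, y = z = 0. Here a fixed round steel bar 6 mm thick crosses each V, its axis 12 mm above the bottom line (top at 15 mm); at the start the balls lie against these bars on the uphill side.
- catch_bars (a point): Point midway between the gutters, at gutter x = +98 mm, y = z = 0. Here a fixed steel bar 6 mm thick crosses each V, its axis 6.6 mm above the bottom line. The large ball rises some 5 mm to roll over it and then lies uphill of it, centre at about x = +116 mm. A ball left below it rolls back down.
- end_stop (a point): Point midway between the gutters at gutter x = +150 mm, y = z = 0, on the downhill face of the end stop, an upright board across both gutters that reaches 60 mm above the bottom lines. Parked between catch bar and stop, the large ball has about 4 mm of play.
- large_ball: The larger turned wooden ball, 60 mm in diameter, about 80 g, waxed pale wood (friction about 0.25) with a thin dark line round it; origin at its centre. Starts at the low end of either gutter, centre at about gutter x = -101 mm, and rolls in the V with its centre 34.6 mm above the bottom line.
- small_ball: The smaller ball, of the same wood and look, 40 mm in diameter, about 25 g; origin at its centre. Starts at rest at the low end of the other gutter and must stay there. Rolls freely.
- wax_tin: Bystander: round steel tin with lid, 68 mm across, 50 mm high, standing beside the gutters; origin at the centre of its underside
- sanding_block: Bystander: cork block 110 x 60 x 32 mm, lying beside the gutters; origin at the centre of its underside
- turned_bowl: Bystander: small wooden bowl, 110 mm across the rim, 50 mm high; origin at the centre of its underside
- spindle_foot: Bystander: small turned wooden foot, 48 mm across, 75 mm high, upright; origin at the centre of its underside
- mallet: Bystander: small hammer with wooden handle, 270 mm long, lying flat
- dust_brush: Bystander: flat brush with wooden handle, lying flat
- offcut: Bystander: wood offcut 70 x 50 x 40 mm; origin at the centre of its underside

How it is judged:
By the outcome, as a careful person would: the job done as asked, in the order asked, and still so for the second after the job is handed in, with the robot touching nothing.
It also fails if it takes over 38 s, if anything falls off the work surface, if the arm or the gripper's body presses on something with over 40 N, if the wrist force passes 120 N, or if a joint passes its speed limit or range.

## Working session

There is one attempt and no reset: what is moved stays moved. The work goes in short steps, Python scripts to look and compute and a tool call to move; the robot and the scene stay as the last step left them, time stands still between calls to the robot, and variables do not carry over. Pictures are saved under pics/ and viewed, at most 13 in all, crops included, and the job is handed in when it is done.

Besides the shell and the picture viewer there is one more tool, called after "Emit:" in YAML: its name, and indented under it one key for each argument. send_rows: Moves the arm, as the interface text tells. Shifts and turns lie within -1 to 1; 1 stands for 500 mm of shift or 30 degrees of turn. Its arguments: {"type":"object","properties":{"motion":{"type":"array"},"grip_force":{"type":"number"}},"required":["motion"]}

```bash
mkdir -p pics
cat > h.py <<'E'
from workcell import env
import numpy as np, cv2
def grab(n,f):
    g=env.grab_frame(n); cv2.imwrite(f,g["frame"][:,:,::-1])
    fl=240/np.tan(np.radians(g["vertical_fov"]/2))
    K=np.array([[fl,0,g["cx"]],[0,fl,g["cy"]],[0,0,1.]])
    return g,K
E
python3 - <<'E'
from h import *
import pickle
d={}
for n in("scene","side"):
    g,K=grab(n,f"pics/{n}0.png"); d[n]=(K,np.array(g["rvec"]),np.array(g["tvec"]))
    R=cv2.Rodrigues(d[n][1])[0]; print(n,K[0,0],-R.T@d[n][2].ravel(),R[2],[k for k in g])
pickle.dump(d,open("cal.pkl","wb"))
print(env.state())
E
```

```text
scene 618.4050679600072 [1486.59733439 -823.60107427 1002.096046  ] [-0.59846253  0.53992977 -0.59187705] ['frame', 'vertical_fov', 'cx', 'cy', 'rvec', 'tvec']
side 444.5202407200092 [ 456.7098985  -704.52181012  824.17221212] [ 0.08732502  0.69520784 -0.71348469] ['frame', 'vertical_fov', 'cx', 'cy', 'rvec', 'tvec']
{'time_s': 0.1, 'qpos': array([-7.05872503e+01,  1.83470195e+01,  8.96997323e+01, -1.52755512e-04,
        7.20438742e+01, -1.14385514e+00]), 'qvel': array([ 0.07240941, -0.13382938, -0.20796003, -0.03308375, -0.060449  ,
        0.01004499]), 'effort': array([ 7.45602647e-04, -4.13331306e+01, -2.32509220e+01,  7.28800753e-02,
        4.21583815e-02, -4.26188262e-05]), 'ee_pos': array([ 201.76907297, -537.95032497,  213.21182235]), 'ee_rot': array([-1.79909389e+02, -1.66392852e-03,  2.05566507e+01]), 'force': array([-0.39489063, -0.3070557 ,  0.10906731]), 'torque': array([ 0.04964368, -0.02462196, -0.01777294]), 'gripper_force': 0.0, 'gripper_width': 90.93806541445655}
```

View pics/scene0.png

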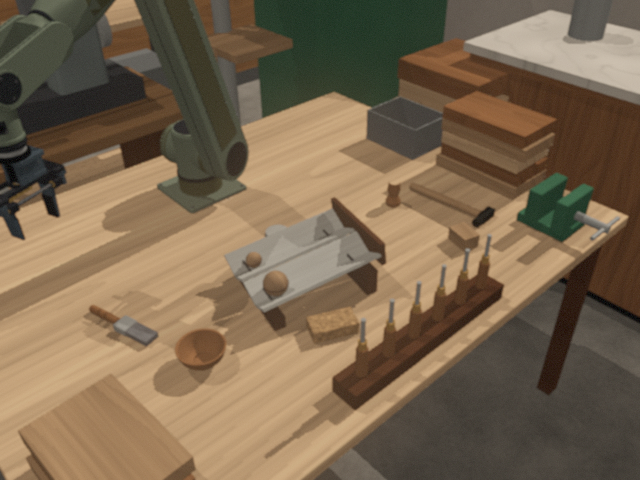

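View pics/side0.png

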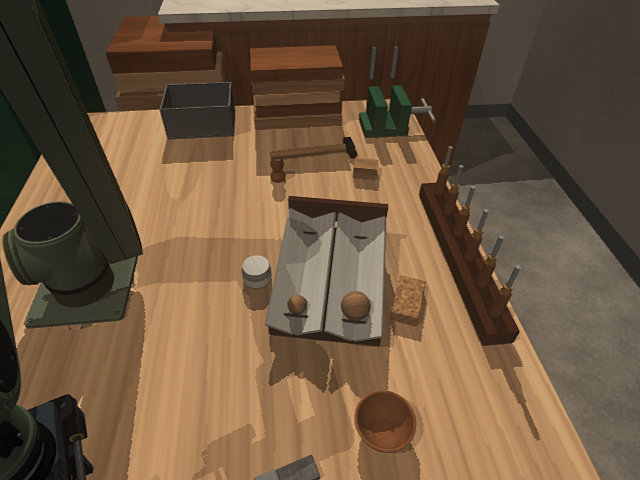

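The side view shows the large ball at about (356,305) in the right-hand gutter and the small one at (297,304). Uphill runs away from that camera. I'll enlarge both views to read landmarks.

Run:
```python
import cv2
a=cv2.imread("pics/side0.png")[190:350,250:410]; cv2.imwrite("pics/c1.png",cv2.resize(a,(600,600),interpolation=cv2.INTER_CUBIC))
a=cv2.imread("pics/scene0.png")[190:330,215:395]; cv2.imwrite("pics/c2.png",cv2.resize(a,(720,560),interpolation=cv2.INTER_CUBIC))
```

```text
(no output)
```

View pics/c1.png

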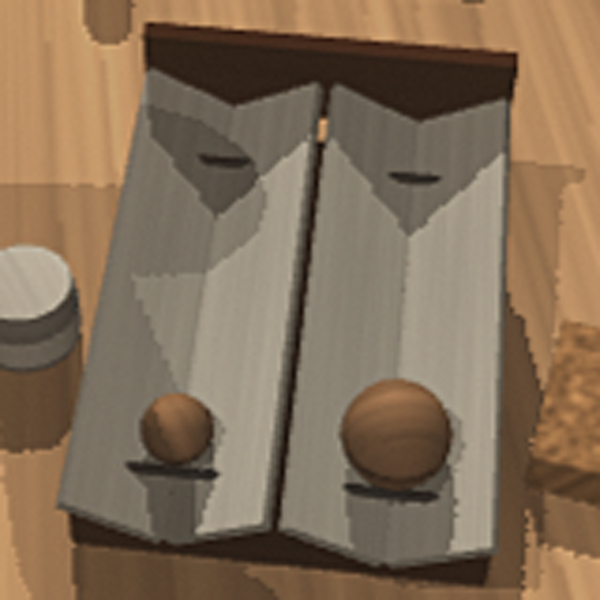

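View pics/c2.png

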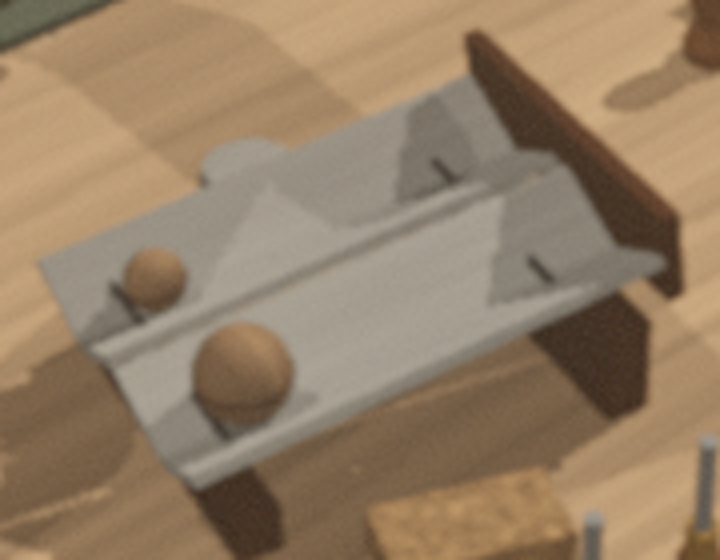

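Side crop: large ball (397,431), small ball (176,428), plus the gutter corners, V bottoms and bars. Scene crop: large ball (243,370), small ball (155,279). I'll fit the gutter pose from these.

```bash
cat > fit.py <<'E'
from h import *
import pickle
from scipy.optimize import least_squares
from scipy.spatial.transform import Rotation as Ro
cal=pickle.load(open("cal.pkl","rb"))
S=[((-101,-60,34.6),(397,431)),((-104.9,60,23.1),(176,428)),((-160,60,0),(170,543)),((-160,-60,0),(388,568)),((-160,114,31),(58,507)),((-160,-114,31),(493,553)),((98,60,9.6),(224,160)),((98,-60,9.6),(413,178)),((150,118,60),(147,24)),((150,-118,60),(517,54)),((150,60,0),(234,105)),((150,-60,0),(420,121))]
C=[((-101,-60,34.6),(243,370)),((-104.9,60,23.1),(155,279)),((-160,114,31),(40,262)),((-160,-114,31),(197,490)),((98,60,9.6),(444,170)),((98,-60,9.6),(541,269))]
def G(p,P): return Ro.from_euler("z",p[2]).as_matrix()@Ro.from_euler("y",-.12).as_matrix()@np.array(P,float).T+np.array([[p[0]],[p[1]],[65+p[3]]])
def res(p):
    out=[]
    for n,L,s,o in(("side",S,3.75,(250,190)),("scene",C,4,(215,190))):
        K,r,t=cal[n]; X=G(p,[a for a,_ in L]).T
        u=cv2.projectPoints(X,r,t,K,None)[0][:,0]; out.append(u-(np.array([b for _,b in L])/s+o))
    return np.concatenate(out)
f=least_squares(lambda p:res(p).ravel(),[480,0,1.5,0],loss="soft_l1",x_scale=[100,100,1,10])
if __name__=="__main__":
    print(f.x,np.degrees(f.x[2])); print(res(f.x).round(1).tolist())
    print(G(f.x,[(-101,-60,34.6),(116,-60,34.6),(-104.9,60,23.1),(150,-60,60)]).T.round(1))
E
python3 fit.py
```

```text
[566.33804327 -63.67073132   1.34782301  -4.21909453] 77.2245702641008
[[0.2, 0.8], [0.8, 0.3], [-1.0, -1.1], [-0.3, -1.6], [1.4, -1.1], [0.2, -1.6], [0.2, -0.2], [0.3, -0.6], [-1.2, 3.6], [0.3, 3.9], [0.2, 0.5], [-0.7, 0.4], [0.2, 1.2], [0.0, 0.6], [-0.9, -0.3], [-1.1, -2.9], [-0.1, -0.0], [0.1, 0.0]]
[[ 601.8 -178.8   83. ]
 [ 649.4   31.3  109. ]
 [ 484.2 -154.7   71.2]
 [ 656.2   61.3  138.3]]
```

```bash
sed -i 's/((150,118,60),(147,24)),((150,-118,60),(517,54)),//' fit.py; python3 fit.py
```

```text
[566.14765303 -63.70466284   1.34847271  -4.90509312] 77.2617952662149
[[0.1, 1.1], [0.7, 0.6], [-1.0, -0.8], [-0.4, -1.5], [1.4, -0.9], [0.1, -1.4], [0.1, 0.0], [0.2, -0.4], [0.1, 0.7], [-0.8, 0.6], [0.1, 1.4], [-0.0, 0.8], [-1.0, -0.1], [-1.1, -2.7], [-0.2, 0.1], [0.0, 0.2]]
[[ 601.6 -178.8   82.4]
 [ 649.2   31.4  108.3]
 [ 484.1 -154.8   70.5]
 [ 655.9   61.3  137.6]]
```

```bash
cat > plan.py <<'E'
from fit import *
from scipy.linalg import logm
import sys
p=f.x.copy(); p[3]=-3
def T(R,t): M=np.eye(4); M[:3,:3]=R; M[:3,3]=t; return M
RG=Ro.from_euler("z",p[2]).as_matrix()@Ro.from_euler("y",-.12).as_matrix()
TG=T(RG,G(p,[(0,0,0)])[:,0])
def cur():
    s=env.state(); return T(Ro.from_euler("xyz",s["ee_rot"],degrees=True).as_matrix(),s["ee_pos"]),s
def plan(g):
    M,s=cur(); D=np.linalg.inv(M)@TG@T(np.diag([1.,-1,-1]),g)
    L=np.real(logm(D)); v=L[:3,3]; w=np.degrees([L[2,1],L[0,2],L[1,0]])
    n=int(np.ceil(max(np.linalg.norm(v)/50,np.linalg.norm(w)/8,1)))
    print("t",s["time_s"],"gutter pos",(np.linalg.inv(TG)@M)[:3,3].round(1),"F",s["force"].round(1),"w",round(s["gripper_width"],1))
    print("mm",v.round(1),"deg",w.round(2),"rows",n,"units/row",(v/500/n).round(4),(w/30/n).round(4))
if __name__=="__main__": plan([float(a) for a in sys.argv[1:4]])
E
python3 plan.py -185 -60 75
```

```text
t 0.1 gutter pos [-520.9  250.8  215.1] F [-0.4 -0.3  0.1] w 90.9
mm [468.5 113.8 126.1] deg [  3.32   6.26 -56.64] rows 10 units/row [0.0937 0.0228 0.0252] [ 0.0111  0.0209 -0.1888]
```

Emit:
send_rows:
  motion:
    - {"tx":0.0937,"ty":0.0228,"tz":0.0252,"rx":0.0111,"ry":0.0209,"rz":-0.1888,"gripper":0.2}
    - {"tx":0.0937,"ty":0.0228,"tz":0.0252,"rx":0.0111,"ry":0.0209,"rz":-0.1888,"gripper":0.2}
    - {"tx":0.0937,"ty":0.0228,"tz":0.0252,"rx":0.0111,"ry":0.0209,"rz":-0.1888,"gripper":0.2}
    - {"tx":0.0937,"ty":0.0228,"tz":0.0252,"rx":0.0111,"ry":0.0209,"rz":-0.1888,"gripper":0.2}
    - {"tx":0.0937,"ty":0.0228,"tz":0.0252,"rx":0.0111,"ry":0.0209,"rz":-0.1888,"gripper":0.2}
    - {"tx":0.0937,"ty":0.0228,"tz":0.0252,"rx":0.0111,"ry":0.0209,"rz":-0.1888,"gripper":0.2}
    - {"tx":0.0937,"ty":0.0228,"tz":0.0252,"rx":0.0111,"ry":0.0209,"rz":-0.1888,"gripper":0.2}
    - {"tx":0.0937,"ty":0.0228,"tz":0.0252,"rx":0.0111,"ry":0.0209,"rz":-0.1888,"gripper":0.2}
    - {"tx":0.0937,"ty":0.0228,"tz":0.0252,"rx":0.0111,"ry":0.0209,"rz":-0.1888,"gripper":0.2}
    - {"tx":0.0937,"ty":0.0228,"tz":0.0252,"rx":0.0111,"ry":0.0209,"rz":-0.1888,"gripper":0.2}
    - {"gripper":0.2}
    - {"gripper":0.2}

```text
invalid input at $.motion[10]: expected keys tx, ty, tz, rx, ry, rz, gripper
```

```bash
python3 plan.py -185 -60 28
python3 - <<'E'
from h import *
grab("side","pics/s1.png"); g,K=grab("wrist","pics/w1.png")
a=cv2.imread("pics/s1.png")[190:390,240:440]; b=cv2.imread("pics/w1.png")
cv2.imwrite("pics/m1.png",np.hstack([cv2.resize(a,(400,400)),cv2.resize(b,(400,300))[:, :] if 0 else cv2.copyMakeBorder(cv2.resize(b,(400,300)),0,100,0,0,0)]))
E
```

```text
t 0.1 gutter pos [-520.9  250.8  215.1] F [-0.4 -0.3  0.1] w 90.9
mm [470.9 112.  173.1] deg [  3.32   6.26 -56.64] rows 11 units/row [0.0856 0.0204 0.0315] [ 0.0101  0.019  -0.1716]
```

View pics/m1.png

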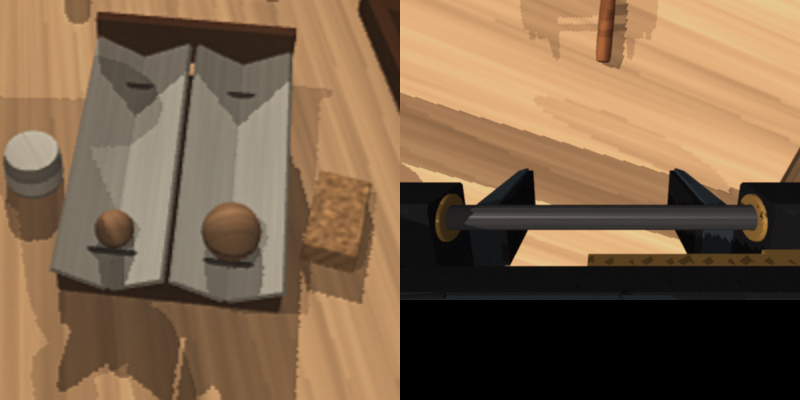

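The call was refused, so nothing moved: the side view is unchanged and the wrist camera sees only the bench. I'll resend with every key filled in.

Emit:
send_rows:
  motion:
    - {"tx":0.0937,"ty":0.0228,"tz":0.0252,"rx":0.0111,"ry":0.0209,"rz":-0.1888,"gripper":0.2}
    - {"tx":0.0937,"ty":0.0228,"tz":0.0252,"rx":0.0111,"ry":0.0209,"rz":-0.1888,"gripper":0.2}
    - {"tx":0.0937,"ty":0.0228,"tz":0.0252,"rx":0.0111,"ry":0.0209,"rz":-0.1888,"gripper":0.2}
    - {"tx":0.0937,"ty":0.0228,"tz":0.0252,"rx":0.0111,"ry":0.0209,"rz":-0.1888,"gripper":0.2}
    - {"tx":0.0937,"ty":0.0228,"tz":0.0252,"rx":0.0111,"ry":0.0209,"rz":-0.1888,"gripper":0.2}
    - {"tx":0.0937,"ty":0.0228,"tz":0.0252,"rx":0.0111,"ry":0.0209,"rz":-0.1888,"gripper":0.2}
    - {"tx":0.0937,"ty":0.0228,"tz":0.0252,"rx":0.0111,"ry":0.0209,"rz":-0.1888,"gripper":0.2}
    - {"tx":0.0937,"ty":0.0228,"tz":0.0252,"rx":0.0111,"ry":0.0209,"rz":-0.1888,"gripper":0.2}
    - {"tx":0.0937,"ty":0.0228,"tz":0.0252,"rx":0.0111,"ry":0.0209,"rz":-0.1888,"gripper":0.2}
    - {"tx":0.0937,"ty":0.0228,"tz":0.0252,"rx":0.0111,"ry":0.0209,"rz":-0.1888,"gripper":0.2}
    - {"tx":0,"ty":0,"tz":0,"rx":0,"ry":0,"rz":0,"gripper":0.2}
    - {"tx":0,"ty":0,"tz":0,"rx":0,"ry":0,"rz":0,"gripper":0.2}

```text
time_s: 1.7
ee_pos: [595.0, -285.4, 112.1]
ee_rot: [180.0, -6.8, 77.3]
force: [0.1, -0.7, 0.6]
gripper_width: 36.3
gripper_force: 0.0
```

```bash
python3 plan.py -185 -60 28
python3 - <<'E'
from h import *
grab("side","pics/s2.png"); g,K=grab("wrist","pics/w2.png")
a=cv2.imread("pics/s2.png")[190:390,240:440]; b=cv2.imread("pics/w2.png")
cv2.imwrite("pics/m2.png",np.hstack([cv2.resize(a,(400,400)),cv2.copyMakeBorder(cv2.resize(b,(400,300)),0,100,0,0,0)]))
E
```

```text
t 1.7 gutter pos [-202.4  -77.    74.8] F [ 0.1 -0.7  0.6] w 36.3
mm [ 17.4 -17.1  46.8] deg [ 0.02  0.1  -0.  ] rows 2 units/row [ 0.0174 -0.0171  0.0468] [ 0.0004  0.0017 -0.0001]
```

View pics/m2.png

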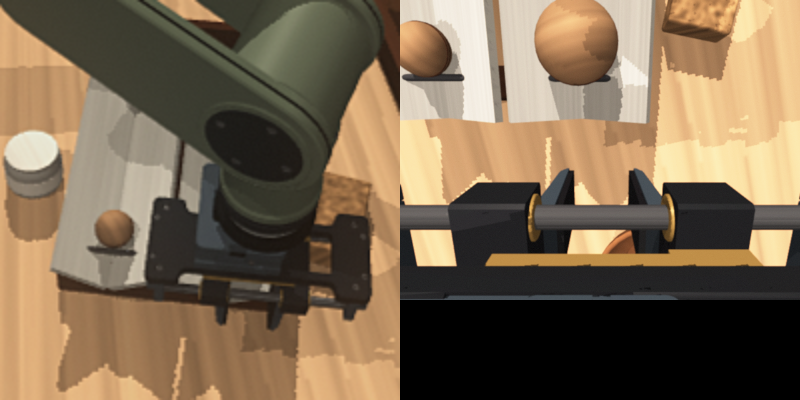

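The wrist view shows the large ball left of the finger centre, at column 576 against 603. That agrees with the fitted 17 mm lateral correction. Next I correct sideways and lower behind the ball.

Emit:
send_rows:
  motion:
    - {"tx":0,"ty":-0.034,"tz":0,"rx":0,"ry":0,"rz":0,"gripper":0.2}
    - {"tx":0,"ty":0,"tz":0.05,"rx":0,"ry":0,"rz":0,"gripper":0.2}
    - {"tx":0,"ty":0,"tz":0.044,"rx":0,"ry":0,"rz":0,"gripper":0.2}
    - {"tx":0.034,"ty":0,"tz":0,"rx":0,"ry":0,"rz":0,"gripper":0.2}
    - {"tx":0,"ty":0,"tz":0,"rx":0,"ry":0,"rz":0,"gripper":0.2}

```text
time_s: 2.42
ee_pos: [584.3, -259.0, 68.8]
ee_rot: [179.9, -6.8, 77.3]
force: [-0.4, 0.3, 0.1]
gripper_width: 36.2
gripper_force: 0.0
```

```bash
python3 plan.py -145 -60 28
python3 - <<'E'
from h import *
grab("scene","pics/s3.png"); g,K=grab("wrist","pics/w3.png")
a=cv2.imread("pics/s3.png")[180:330,215:365]; b=cv2.imread("pics/w3.png")
cv2.imwrite("pics/m3.png",np.hstack([cv2.resize(a,(400,400)),cv2.copyMakeBorder(cv2.resize(b,(400,300)),0,100,0,0,0)]))
E
```

```text
t 2.425 gutter pos [-184.3  -60.8   29.1] F [-0.4  0.3  0.1] w 36.2
mm [39.3 -0.7  1.1] deg [0.14 0.07 0.04] rows 1 units/row [ 0.0786 -0.0015  0.0021] [0.0046 0.0024 0.0013]
```

View pics/m3.png

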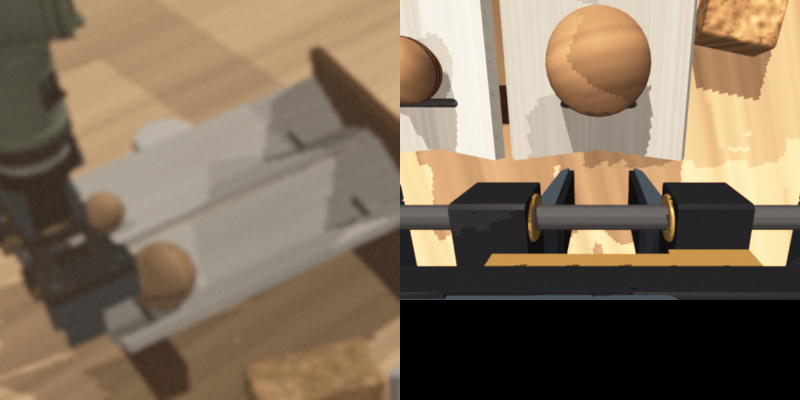

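The ball is nearly centred (598 against 603), with the fingers at the gutter's low end and unloaded. Now the steady push uphill.

Emit:
send_rows:
  motion:
    - {"tx":0.03,"ty":0,"tz":0,"rx":0,"ry":0,"rz":0,"gripper":0.2}
    - {"tx":0.03,"ty":-0.002,"tz":0,"rx":0,"ry":0,"rz":0,"gripper":0.2}
    - {"tx":0.02,"ty":0,"tz":0,"rx":0,"ry":0,"rz":0,"gripper":0.2}
    - {"tx":0.02,"ty":0,"tz":0,"rx":0,"ry":0,"rz":0,"gripper":0.2}
    - {"tx":0.03,"ty":0,"tz":0,"rx":0,"ry":0,"rz":0,"gripper":0.2}
    - {"tx":0.04,"ty":0,"tz":0,"rx":0,"ry":0,"rz":0,"gripper":0.2}
    - {"tx":0.04,"ty":0,"tz":0,"rx":0,"ry":0,"rz":0,"gripper":0.2}
    - {"tx":0.04,"ty":0,"tz":0,"rx":0,"ry":0,"rz":0,"gripper":0.2}
    - {"tx":0.04,"ty":0,"tz":0,"rx":0,"ry":0,"rz":0,"gripper":0.2}
    - {"tx":0.04,"ty":0,"tz":0,"rx":0,"ry":0,"rz":0,"gripper":0.2}
    - {"tx":0.03,"ty":0,"tz":0,"rx":0,"ry":0,"rz":0,"gripper":0.2}
    - {"tx":0.02,"ty":0,"tz":0,"rx":0,"ry":0,"rz":0,"gripper":0.2}

```text
time_s: 4.03
ee_pos: [624.4, -74.2, 90.1]
ee_rot: [180.0, -6.8, 77.3]
force: [0.2, -0.7, 0.9]
gripper_width: 36.7
gripper_force: 0.5
```

```bash
python3 plan.py 74 -60 28
python3 - <<'E'
from h import *
grab("scene","pics/s4.png"); g,K=grab("wrist","pics/w4.png")
a=cv2.imread("pics/s4.png")[180:330,245:395]; b=cv2.imread("pics/w4.png")
cv2.imwrite("pics/m4.png",np.hstack([cv2.resize(a,(400,400)),cv2.copyMakeBorder(cv2.resize(b,(400,300)),0,100,0,0,0)]))
E
```

```text
t 4.025 gutter pos [  6.  -59.2  27.6] F [ 0.2 -0.7  0.9] w 36.7
mm [68.   0.9 -0.4] deg [0.04 0.07 0.04] rows 2 units/row [ 0.068   0.0009 -0.0004] [0.0007 0.0012 0.0007]
```

View pics/m4.png

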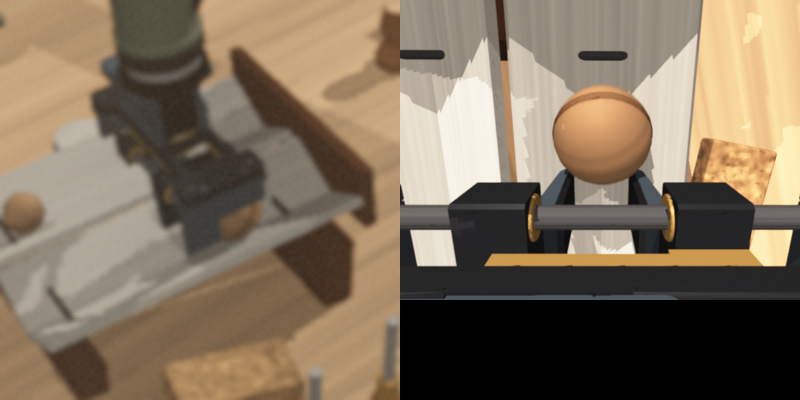

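The ball sits centred between the fingertips, with the catch bar just ahead of it. I'll continue slowly over the bar.

Emit:
send_rows:
  motion:
    - {"tx":0.02,"ty":0,"tz":0,"rx":0,"ry":0,"rz":0,"gripper":0.2}
    - {"tx":0.02,"ty":0,"tz":0,"rx":0,"ry":0,"rz":0,"gripper":0.2}
    - {"tx":0.02,"ty":0,"tz":0,"rx":0,"ry":0,"rz":0,"gripper":0.2}
    - {"tx":0.016,"ty":0,"tz":0,"rx":0,"ry":0,"rz":0,"gripper":0.2}
    - {"tx":0.014,"ty":0,"tz":0,"rx":0,"ry":0,"rz":0,"gripper":0.2}
    - {"tx":0.012,"ty":0,"tz":0,"rx":0,"ry":0,"rz":0,"gripper":0.2}
    - {"tx":0.012,"ty":0,"tz":0,"rx":0,"ry":0,"rz":0,"gripper":0.2}
    - {"tx":0.01,"ty":0,"tz":0,"rx":0,"ry":0,"rz":0,"gripper":0.2}
    - {"tx":0,"ty":0,"tz":0,"rx":0,"ry":0,"rz":0,"gripper":0.2}

```text
time_s: 5.25
ee_pos: [637.9, -14.6, 97.4]
ee_rot: [180.0, -6.8, 77.3]
force: [-0.4, 0.2, -0.3]
gripper_width: 36.6
gripper_force: 0.0
```

```bash
python3 plan.py 74 -60 28
python3 - <<'E'
from h import *
grab("scene","pics/s5.png"); g,K=grab("wrist","pics/w5.png")
a=cv2.imread("pics/s5.png")[180:330,245:395]; b=cv2.imread("pics/w5.png")
cv2.imwrite("pics/m5.png",np.hstack([cv2.resize(a,(400,400)),cv2.copyMakeBorder(cv2.resize(b,(400,300)),0,100,0,0,0)]))
E
```

```text
t 5.25 gutter pos [ 67.5 -59.1  27.5] F [-0.4  0.2 -0.3] w 36.6
mm [ 6.5  0.9 -0.5] deg [0.04 0.06 0.04] rows 1 units/row [ 0.013   0.0017 -0.001 ] [0.0013 0.0019 0.0013]
```

View pics/m5.png

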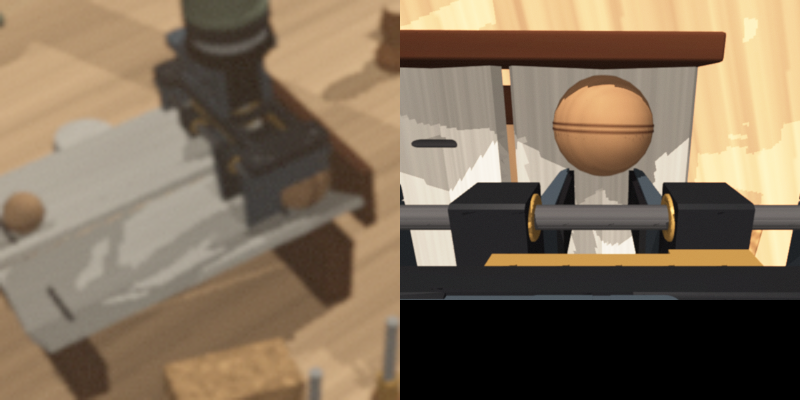

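The ball appears about 5 mm ahead of the fingertips now (row 125, before 134), so it has probably dropped past the bar. I'll back off 25 mm, keeping the fingers behind it, to confirm.

Emit:
send_rows:
  motion:
    - {"tx":-0.02,"ty":0,"tz":0,"rx":0,"ry":0,"rz":0,"gripper":0.2}
    - {"tx":-0.03,"ty":0,"tz":0,"rx":0,"ry":0,"rz":0,"gripper":0.2}
    - {"tx":0,"ty":0,"tz":0,"rx":0,"ry":0,"rz":0,"gripper":0.2}
    - {"tx":0,"ty":0,"tz":0,"rx":0,"ry":0,"rz":0,"gripper":0.2}

```text
time_s: 5.85
ee_pos: [632.3, -39.7, 94.5]
ee_rot: [180.0, -6.8, 77.2]
force: [-1.5, -0.0, 0.6]
gripper_width: 36.5
gripper_force: 0.0
```

```bash
python3 plan.py 74 -60 28
python3 - <<'E'
from h import *
g,K=grab("wrist","pics/w6.png")
cv2.imwrite("pics/m6.png",cv2.imread("pics/w6.png"))
E
```

```text
t 5.85 gutter pos [ 41.6 -59.3  27.7] F [-1.5 -0.   0.6] w 36.5
mm [32.4  0.7 -0.3] deg [ 0.05  0.05 -0.04] rows 1 units/row [ 0.0648  0.0015 -0.0006] [ 0.0018  0.0017 -0.0015]
```

View pics/m6.png

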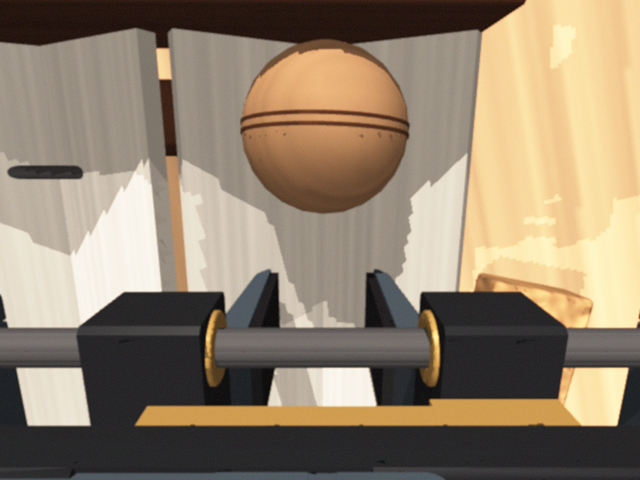

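The ball stayed up by the end stop (centre row 126) and did not follow the fingers. Now I lift clear.

Emit:
send_rows:
  motion:
    - {"tx":-0.03,"ty":0,"tz":-0.05,"rx":0,"ry":0,"rz":0,"gripper":0.2}
    - {"tx":-0.04,"ty":0,"tz":-0.1,"rx":0,"ry":0,"rz":0,"gripper":0.2}
    - {"tx":-0.04,"ty":0,"tz":-0.1,"rx":0,"ry":0,"rz":0,"gripper":0.2}
    - {"tx":-0.06,"ty":0,"tz":-0.06,"rx":0,"ry":0,"rz":0,"gripper":0.2}
    - {"tx":0,"ty":0,"tz":0,"rx":0,"ry":0,"rz":0,"gripper":0.2}
    - {"tx":0,"ty":0,"tz":0,"rx":0,"ry":0,"rz":0,"gripper":0.2}

```text
time_s: 6.65
ee_pos: [609.2, -138.7, 237.3]
ee_rot: [-179.9, -6.9, 77.3]
force: [0.1, -0.7, -1.8]
gripper_width: 36.1
gripper_force: 0.0
```

Run:
```python
from h import *
grab("scene","pics/s7.png"); g,K=grab("wrist","pics/w7.png")
a=cv2.imread("pics/s7.png")[180:330,245:395]; b=cv2.imread("pics/w7.png")
cv2.imwrite("pics/m7.png",np.hstack([cv2.resize(a,(400,400)),cv2.copyMakeBorder(cv2.resize(b,(400,300)),0,100,0,0,0)]))
```

```text
(no output)
```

View pics/m7.png

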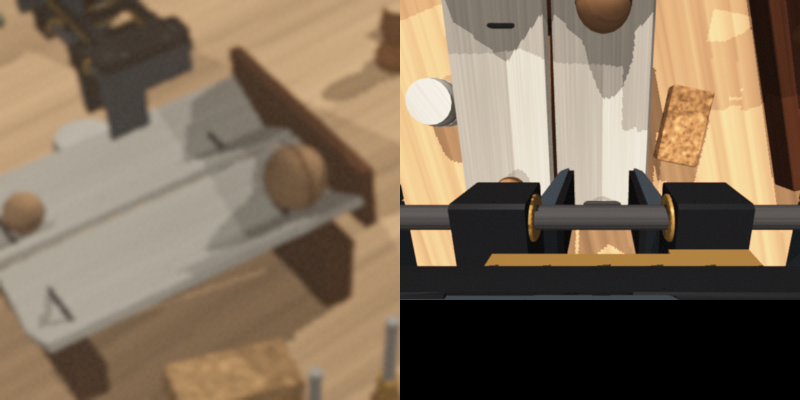

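The large ball is parked above the catch bar by the end stop, at (294,176). The small ball is still on its rest bar, and the gripper is clear.

```bash
python3 -c "
from workcell import env
print(env.job_done())"
```

```text
the job is handed in; nothing more can be done
None
```

The large ball was pushed up its own gutter and is parked between the catch bar and the end stop; the small ball stayed on its rest bar, I saw nothing else on the bench move, and I handed the job in at about 6.7 s.

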